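Move a row of finishing things to the other rack in reverse order

ROBOT

A 6-joint arm with a two-finger parallel gripper is mounted at the origin on the work surface; the furniture and walls round the work are solid. World frame = base frame: x ahead of the robot, y to its left, z up, the work surface at z = 0. Lengths are in m, angles in rad, forces in N, time in s.
With the tool pointing down it reaches from about 0.35 to 0.775 m from the base axis. Payload 5.5 kg.
Tool frame: the origin (TCP) lies at the very end of the fingers, on their centre line; the grasp point (between the pads) lies env.hold_point_z behind it (env.hold_point_z is the distance from the TCP to the grasp point, in m); z points along the fingers, y is the line along which they close (so a half turn about z gives the same grasp; the last joint's range is limited). The gripper opens to 85 mm and grips with 20 to 120 N. Pads are 22 mm wide; open, the fingers measure 114 mm over their backs; the gripper's body (76 mm by 85 mm) begins 54 mm behind the grasp point. The pads swing forward as they close: fully open they stand 13 mm farther back than shut.
Start: joints at [-1.293, 0.313, 0.046, 1.304, 0, 1.431], TCP at [0.233, -0.526, 0.231] pointing down, gripper open.
Joint ranges: [-2.76, 2.76], [-0.86, 1.69], [-1.03, 1.26], [-2.2, 2.34], [-1.47, 1.5], [-3.14, 3.14]. Speed limits (rad/s): [2.57, 2.57, 3.14, 3.14, 3.14, 3.14].

INTERFACE

Orientations are given as a unit quaternion [w, x, y, z].
In Python, from workcell import env gives the robot as it stands.
- The arm moves only by the tool carry_out, never from a script. Its argument "steps" is a list of rows, each a list of 3 entries, a list of its own where there are three numbers: the turn, a rotation vector about the tool's x, y, z in degrees, then the shift along the tool's x, y, z in cm, then the closure in counts, from 0 (fully open) to 255 (shut). A call has exactly 8 rows; each row is the pose to reach, as a shift and turn from the pose commanded when the call began, along the tool's axes at that moment; what a row does not reach only later rows make up. A row lasts 1/8 s, in which the tool goes at most 62.5 mm and 10.7 degrees, less where a joint would pass 70% of its speed; a pose out of reach is approached as far as the arm can. A call with a gripper value outside its range is refused whole. The fingers move at their own pace and stop on an object; "force" is the grip in N (left out, the last holds). Time passes only in rows, so rows that repeat a pose let the fingers close, or fill a call up. It gives the time, the measured TCP pose, the force, the opening and the grip force at its end, in the units of the state.
- env.get_state(): the state, without advancing time (a new reading comes with each control period).
- env.read_camera(name): name is "side" or "top"; returns (picture, depth): 420x560x3 uint8, red, green, blue; 420x560 float32, m along the optical axis (not along the pixel's ray), 0 where there is no reading.
- env.get_calibration(name): a dict with "fx", "fy", "cx", "cy" (pixels), "origin" and "orientation" of the camera in the world. Camera axes: x right, y up, looking along -z (the intrinsics and any distortion apply to the point x, -y, -z); pixel columns grow to the right and rows downward; lengths in m; the calibration is good to about 2 mm. A picture is of the moment at which its call begins. get_calibration takes no time and is no camera call.
- env.hand_in(): hands the job in; it is judged then, once.
The state is a dict: "clock": time; "joint_pos": joint angles; "qvel": joint speeds; "tau": joint torques, N m; "tcp_pos": TCP position; "orientation": TCP orientation; "wrist_force": force on the tool from outside, world axes, zero at the start; "ft_torque": the same for the moment, N m; "finger_gap": finger opening in m; "grip_force": force on a finger pad.
Only numpy, scipy, OpenCV 4.12 (cv2) and the standard library are available. Lean on these libraries where they do the work, as an engineer would, in place of code of your own. Each camera call takes 0.05 s, during which the arm holds its last target. There are 200 camera calls.

TASK

Move the white jar, the sample pot and the turned knob from the full rack to the empty rack in reverse order: the one that stood next to the upright end board of the full rack goes to the place farthest from the end board of the empty rack, the middle one to the middle, and the one that stood farthest goes next to the end board. Stand each one upright and centred on its cork pad, let go of all of them, and leave the sanding block alone.

Things in the scene. Friction and masses are not known exactly. Their poses are not given: they have to be found in the camera images.
- rack_full: Full at the start: fixed wooden rack, board 220x72 mm on two legs, top 90 mm above the table. Origin on the table under the middle place; x along the row, z up. An upright end board, 34 mm high, stands at one end only, x = -112 mm; the other end is at x = +104. Places at x = -65, 0, +65 mm, y = 0, each a cork mat whose top is 93 mm above the table. The chest nearby is 150 mm high.
- rack_empty: Empty at the start: fixed wooden rack, board 220x72 mm on two legs, top 90 mm above the table. Origin on the table under the middle place; x along the row, z up. An upright end board, 34 mm high, stands at one end only, x = -112 mm; the other end is at x = +104. Places at x = -65, 0, +65 mm, y = 0, each a fixed round cork pad, 60 mm across, no rim, its top 93 mm above the table.
- white_jar: White plastic jar with a black screw lid, round, 62 mm across, 68 mm tall (lid 59 mm across, from 52 mm up), about 0.15 kg. Origin at the centre of its underside, z up. At the start it stands upright on mat_square. Grip it across the body 25 to 45 mm above its underside.
- sample_pot: Small round paint sample pot with a metal lid, 53 mm across, 58 mm tall, about 0.11 kg. Origin at the centre of its underside, z up. At the start it stands upright on mat_round. Grip it across the body 25 to 45 mm above its underside.
- knob: Turned furniture knob standing on its narrower wooden foot, with a mushroom-shaped painted head 48 mm across; the head is widest 40 mm above the underside; 54 mm tall, about 0.07 kg. Grip it across the head, pads centred 37 to 43 mm above its underside. Origin at the centre of its underside, z up. At the start it stands upright on mat_long.
- mat_square: Square cork mat, 61 x 61 mm, 3 mm thick, fixed on the full rack under the white jar; marks the place of the row where the jar stood. Origin at the centre of its underside, 90 mm above the table; the thing stands centred on it, its underside 93 mm above the table.
- mat_round: Round cork mat, 62 mm across, 3 mm thick, fixed on the full rack under the sample pot; marks the place where the pot stood. Origin at the centre of its underside, 90 mm above the table.
- mat_long: Oblong cork mat, 54 mm along the row and 70 mm across it, 3 mm thick, fixed on the full rack under the turned knob; marks the place where the knob stood. Origin at the centre of its underside, 90 mm above the table.
- sanding_block1: Bystander, to be left alone: worn red-brown sanding block lying on the table, 60x108x38 mm. Origin at the centre of its underside.
Things that resemble listed ones, but are neither listed nor needed, are in the scene too. Leave any yellow look-alike of the white_jar alone.

How it is judged:
By the outcome, as a careful person would: the job done as asked, in the order asked, and still so for the second after the job is handed in, with the robot touching nothing.
It also fails if it takes over 70 s, if anything falls off the work surface, if the arm or the gripper's body presses on something with over 40 N, if the wrist force passes 120 N, or if a joint passes its speed limit or range.

## Working session

There is one attempt and no reset: what is moved stays moved. The work goes in short steps, Python scripts to look and compute and a tool call to move; the robot and the scene stay as the last step left them, time stands still between calls to the robot, and variables do not carry over. Pictures are saved under pics/ and viewed, at most 14 in all, crops included, and the job is handed in when it is done.

Besides the shell and the picture viewer there is one more tool, called after "Emit:" as name([rows], argument=value, ...), one row to a line, values as JSON. carry_out: Moves the arm, as the interface text tells. Its arguments: {"type":"object","properties":{"steps":{"type":"array","items":{"type":"array"}},"force":{"type":"number"}},"required":["steps"]}

```bash
ls; mkdir -p pics; python3 - <<'E'
from workcell import env
import cv2,numpy as np
for n in("top","side"):
    p,d=env.read_camera(n); cv2.imwrite(f"pics/{n}0.png",p[...,::-1]); np.save(f"pics/{n}0.npy",d); print(n,env.get_calibration(n))
print(env.get_state(),env.hold_point_z)
E
```

```text
pics
top {'fx': 545.1135109247745, 'fy': 545.1135109247745, 'cx': 279.71042276097955, 'cy': 208.45184480575585, 'origin': array([0.25981793, 0.3656817 , 0.92171631]), 'orientation': array([-0.70171085, -0.04967564,  0.06221452,  0.7079997 ])}
side {'fx': 413.6953650305872, 'fy': 413.6953650305872, 'cx': 279.0127585167215, 'cy': 198.4429212259161, 'origin': array([0.36334905, 1.12971707, 0.50474678]), 'orientation': array([-0.0095289 , -0.01872415,  0.5170256 ,  0.85571206])}
{'clock': 0.1, 'joint_pos': array([-1.29261192e+00,  3.13970498e-01,  4.50564050e-02,  1.30361780e+00,
        2.11321886e-05,  1.43117926e+00]), 'qvel': array([ 0.00025017, -0.00212746,  0.00388767, -0.00170298,  0.00128497,
       -0.00025711]), 'tau': array([ 1.83978365e-03, -4.81726921e+01,  2.99243456e+01,  1.27058721e-02,
       -1.31227494e-04, -1.75355432e-06]), 'tcp_pos': array([ 0.23316244, -0.52507973,  0.23045755]), 'orientation': array([-8.66434850e-04,  9.78259109e-01,  2.07384575e-01, -4.95345196e-05]), 'wrist_force': array([0.0280611 , 0.04471479, 0.01007909]), 'ft_torque': array([ 0.00197451, -0.00775976, -0.01907932]), 'grip_force': 0.0, 'finger_gap': 0.08511928011967798} 0.0187
```

View pics/top0.png

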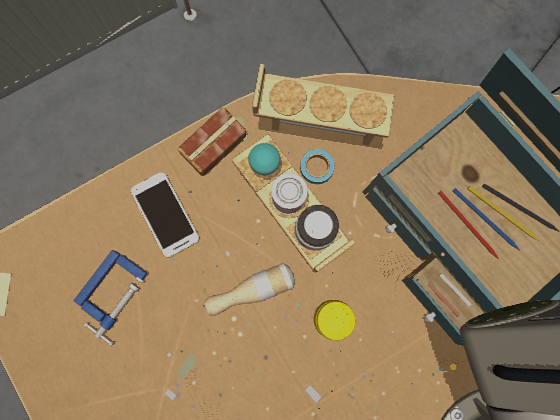

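View pics/side0.png

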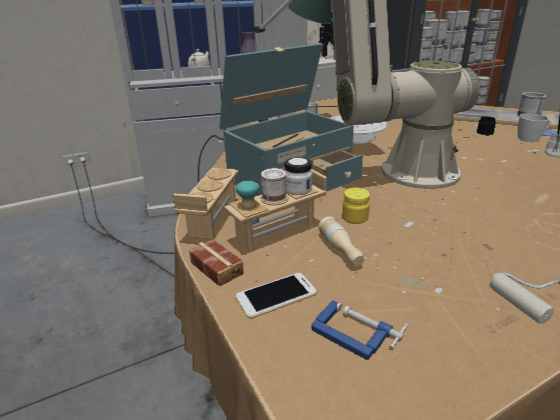

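Top view: the full rack runs diagonally with the knob at (264,157), pot at (290,192) and jar at (318,226). The empty rack has its end board at left (260,90) and pads at (288,97), (328,103) and (369,110). The yellow decoy is at (335,320). I still have to confirm which end of the full rack has its end board.

```bash
cat > h.py <<'E'
from workcell import env
import cv2,numpy as np
from scipy.spatial.transform import Rotation as R
def rot(q): return R.from_quat([q[1],q[2],q[3],q[0]]).as_matrix()
def ray(n,uv):
    c=env.get_calibration(n); uv=np.atleast_2d(uv).astype(float)
    v=np.c_[(uv[:,0]-c['cx'])/c['fx'],-(uv[:,1]-c['cy'])/c['fy'],-np.ones(len(uv))]
    return np.array(c['origin']),v@rot(c['orientation']).T
def onplane(n,uv,z):
    o,v=ray(n,uv); return o+v*((z-o[2])/v[:,2])[:,None]
def cloud(n,d):
    h,w=d.shape; u,v=np.meshgrid(np.arange(w),np.arange(h))
    o,r=ray(n,np.c_[u.ravel(),v.ravel()]); P=o+r*d.reshape(-1,1); P[d.ravel()==0]=np.nan
    return P.reshape(h,w,3)
E
python3 - <<'E'
from h import *
np.set_printoptions(precision=4,suppress=True)
d=np.load('pics/top0.npy'); P=cloud('top',d); im=cv2.imread('pics/top0.png')
Z=P[...,2]
for n,uv in dict(table=(200,300),knob=(264,157),pot=(290,192),jar=(318,226),fend=(334,252),oend=(243,150),eend=(260,90),p1=(288,97),p2=(328,103),p3=(369,110),ring=(305,165),chest=(372,190),yel=(335,320)).items():
    print(n,P[uv[1],uv[0]], np.nanmax(Z[uv[1]-6:uv[1]+7,uv[0]-6:uv[0]+7]))
# height picture
H=np.clip(np.nan_to_num(Z)*1000,0,250).astype(np.uint8)
a=cv2.resize(im[55:275,170:450],None,fx=2.8,fy=2.7,interpolation=cv2.INTER_CUBIC)
cv2.imwrite('pics/crop1.png',a)
s,_=cv2.imread('pics/side0.png'),0
cv2.imwrite('pics/crop2.png',cv2.resize(s[130:260,165:375],None,fx=3.8,fy=3.8,interpolation=cv2.INTER_CUBIC))
for n,zt in(('knob',None),('pot',.151),('jar',.161)):pass
E
```

```text
table [0.2538 0.4826 0.0012] 0.038118759274369696
knob [0.46   0.3734 0.1462] 0.14919203458995678
pot [0.4075 0.3361 0.1473] 0.15263506514220015
jar [0.3559 0.2978 0.1603] 0.16385143451694417
fend [0.3221 0.2716 0.1215] 0.12636201319650464
oend [0.5096 0.4112 0.0035] 0.13976252947491008
eend [0.5754 0.3794 0.1141] 0.1271490700371054
p1 [0.5716 0.3352 0.0934] 0.09706453311052388
p2 [0.5613 0.2717 0.0935] 0.09768777453986455
p3 [0.5505 0.2061 0.0903] 0.09818822873190769
ring [0.4782 0.3052 0.0199] 0.02269033607109927
chest [0.4236 0.2031 0.0747] 0.10958303045325457
yel [0.2216 0.2661 0.0649] 0.07103619579450815
```

View pics/crop1.png

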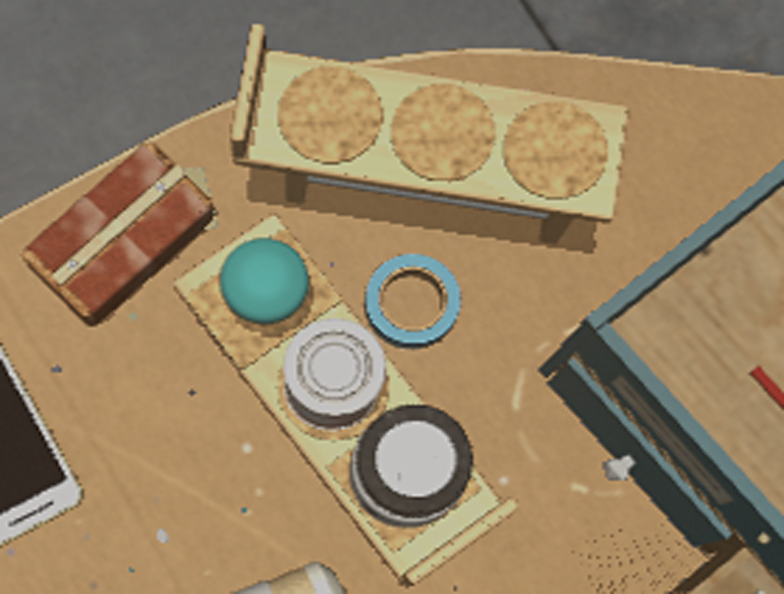

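View pics/crop2.png

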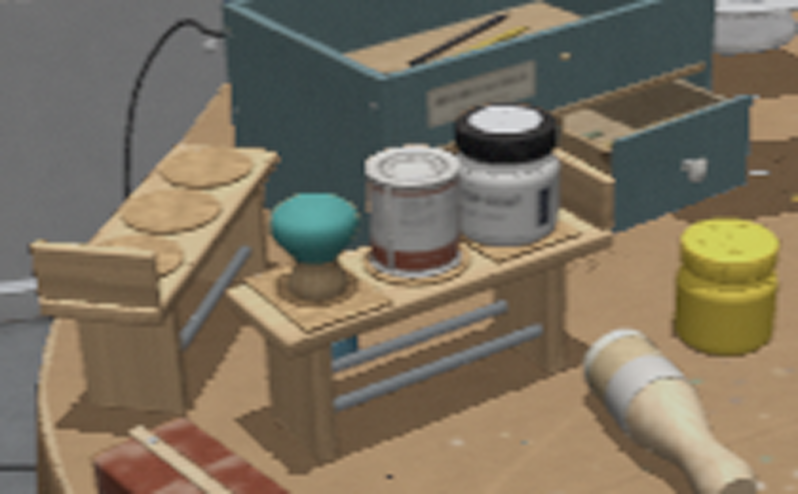

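The full rack's end board is at the jar end, (334,252). That gives jar → far pad (369,110), pot → middle pad (328,103) and knob → pad next to the end board (288,97). For the white jar, the candidates are the one with the black lid at (318,226) and the yellow jar at (335,320). I choose the one at (318,226), and the crop confirms it.

```bash
python3 - <<'E'
from h import *
np.set_printoptions(precision=4,suppress=True)
P=cloud('top',np.load('pics/top0.npy')); im=cv2.imread('pics/top0.png'); Z=P[...,2]
S=cloud('side',np.load('pics/side0.npy'))
# object tops: pixels higher than threshold near each
for n,(u,v),z,zt in(('knob',(264,157),.125,.133),('pot',(290,192),.143,.151),('jar',(318,226),.15,.161)):
    m=np.zeros(Z.shape,np.uint8); m[v-28:v+29,u-28:u+29]=(Z[v-28:v+29,u-28:u+29]>z)
    k,l,st,ce=cv2.connectedComponentsWithStats(m); i=l[v,u]; c=max(cv2.findContours((l==i).astype(np.uint8),0,1)[0],key=cv2.contourArea)
    q=onplane('top',c[:,0],zt)[:,:2].astype(np.float32); (cc,r)=cv2.minEnclosingCircle(q)
    e=cv2.fitEllipse(q*1000); print(n,'depth mean',np.nanmean(P[l==i],0),'circ',cc,r,'ell',e[0],e[1])
hsv=cv2.cvtColor(im,cv2.COLOR_BGR2HSV)
for n,(u,v) in dict(p1=(288,97),p2=(328,103),p3=(369,110),board=(308,85)).items(): print(n,np.median(hsv[v-2:v+3,u-2:u+3].reshape(-1,3),0))
# empty rack board rectangle
m=((abs(Z-.0915)<.012)).astype(np.uint8); k,l,st,ce=cv2.connectedComponentsWithStats(m); i=l[103,328]
c=max(cv2.findContours((l==i).astype(np.uint8),0,1)[0],key=cv2.contourArea); rc=cv2.minAreaRect(onplane('top',c[:,0],.091)[:,:2].astype(np.float32)); print('rack',rc,cv2.boxPoints(rc))
for nm,C in(('top',P),('side',S)):
  for x0 in np.arange(.2,.8,.1):
    print(nm,round(x0,1),[ (lambda a:round(float(np.nanmax(a)),2) if a.size else None)(C[...,2][(C[...,0]>x0)&(C[...,0]<x0+.1)&(C[...,1]>y0)&(C[...,1]<y0+.1)]) for y0 in np.arange(-.3,.4,.1)])
E
```

```text
knob depth mean [0.4584 0.374  0.1426] circ (0.46104541420936584, 0.37372374534606934) 0.024361401796340942 ell (460.9389953613281, 374.0887451171875) (46.578216552734375, 47.509910583496094)
pot depth mean [0.4093 0.338  0.1495] circ (0.409086138010025, 0.33797210454940796) 0.02649593912065029 ell (409.08966064453125, 337.9671325683594) (51.438838958740234, 51.71846389770508)
jar depth mean [0.3572 0.2985 0.1604] circ (0.357153058052063, 0.29866111278533936) 0.02969929575920105 ell (357.28472900390625, 298.4645080566406) (57.23870849609375, 58.038387298583984)
p1 [ 18. 117. 188.]
p2 [ 18. 115. 190.]
p3 [ 18. 117. 187.]
board [ 27.  70. 193.]
rack ((0.5597221255302429, 0.27808600664138794), (0.218118816614151, 0.07607520371675491), 79.2994613647461) [[0.5021 0.178 ]
 [0.5768 0.1639]
 [0.6173 0.3782]
 [0.5426 0.3923]]
top 0.2 [None, -0.0, 0.15, 0.38, 0.33, 0.13, 0.12]
top 0.3 [None, None, 0.13, 0.15, 0.15, 0.16, 0.16]
top 0.4 [None, 0.0, 0.26, 0.35, 0.15, 0.15, 0.15]
top 0.5 [None, 0.0, 0.0, 0.35, 0.35, 0.1, 0.13]
top 0.6 [None, 0.0, 0.0, 0.01, 0.01, 0.09, 0.13]
top 0.7 [None, None, None, None, None, None, None]
top 0.8 [None, None, None, None, None, None, None]
side 0.2 [None, 0.46, 0.46, 0.46, 0.34, 0.1, 0.12]
side 0.3 [0.46, 0.46, 0.35, 0.35, 0.15, 0.16, 0.16]
side 0.4 [0.44, None, 0.35, 0.35, 0.15, 0.15, 0.15]
side 0.5 [None, 0.0, 0.0, 0.35, 0.35, 0.09, 0.12]
side 0.6 [0.01, 0.0, 0.0, -0.78, -0.77, 0.09, 0.12]
side 0.7 [None, None, -0.78, -0.77, -0.77, -0.77, None]
side 0.8 [-0.78, -0.77, -0.77, -0.77, -0.77, -0.77, None]
```

```bash
python3 - <<'E'
from h import *
np.set_printoptions(precision=4,suppress=True)
im=cv2.imread('pics/top0.png'); hsv=cv2.cvtColor(im,cv2.COLOR_BGR2HSV)
C=[]
for n,(u,v) in dict(p1=(288,97),p2=(328,103),p3=(369,110)).items():
    m=np.zeros(hsv.shape[:2],np.uint8); s=np.s_[v-22:v+23,u-22:u+23]; m[s]=((hsv[s][...,0]<23)&(hsv[s][...,1]>85))
    m=cv2.morphologyEx(m,cv2.MORPH_OPEN,np.ones((5,5))); m=cv2.morphologyEx(m,cv2.MORPH_CLOSE,np.ones((5,5)))
    k,l,st,ce=cv2.connectedComponentsWithStats(m); c=max(cv2.findContours((l==l[v,u]).astype(np.uint8),0,1)[0],key=cv2.contourArea)
    e=cv2.fitEllipse(onplane('top',c[:,0],.093)[:,:2].astype(np.float32)*1000); print(n,e); C.append(e[0])
C=np.array(C); print(C[2]-C[1],C[1]-C[0])
S=np.vstack([cloud(n,np.load(f'pics/{n}0.npy')).reshape(-1,3) for n in('top','side')])
m=(S[:,2]>.18)&(S[:,0]>.3)&(S[:,1]>-.15)&(S[:,1]<.22)
Q=S[m]
for x in np.arange(.3,.66,.03):
    q=Q[(abs(Q[:,0]-x)<.015)]
    if len(q)>5: print(round(x,2),len(q),q[:,1].min(),q[:,1].max(),q[:,2].max())
E
```

```text
p1 ((572.2649536132812, 336.10186767578125), (56.965091705322266, 58.261566162109375), 145.5826416015625)
p2 ((564.6089477539062, 268.81170654296875), (55.022361755371094, 74.80316925048828), 46.991676330566406)
p3 ((555.7769165039062, 205.0535125732422), (57.4448356628418, 74.72576904296875), 52.798622131347656)
[ -8.832  -63.7582] [ -7.656  -67.2902]
0.3 284 -0.1401929853333368 -0.06831583199277835 0.45696732455436107
0.33 779 -0.14998842775979493 -0.044813418787549075 0.4574749950849065
0.36 722 -0.14990705848468489 -0.019535571423812126 0.4572522838850027
0.39 640 -0.14821323844558765 0.020680130607001246 0.43244520331845904
0.42 705 -0.06769750113799144 0.03006163503897663 0.35497325886654973
0.45 1471 -0.04202907122377919 0.05301376683576775 0.35108337903075315
0.48 2152 -0.01750139518398197 0.07760710275038218 0.35370952336239825
0.51 2153 0.006581152149596425 0.10057250728781175 0.35299811919767354
0.54 1182 0.032101622308772726 0.1057023976670155 0.3531277701608001
0.57 63 0.05627865207307464 0.07293797384537437 0.23305662129028532
```

```bash
python3 - <<'E'
from h import *
im=cv2.imread('pics/top0.png'); x0,y0=245,60
w=cv2.resize(im[y0:145,x0:400],None,fx=4,fy=4,interpolation=cv2.INTER_LINEAR)
f=cv2.GaussianBlur(cv2.cvtColor(w,cv2.COLOR_BGR2HSV),(0,0),5)
m=((f[...,0]<22.5)&(f[...,1]>85)).astype(np.uint8)*255
m=cv2.morphologyEx(m,cv2.MORPH_OPEN,cv2.getStructuringElement(2,(75,75)))
C=[]
for c in cv2.findContours(m,0,1)[0]:
    if cv2.contourArea(c)<8000: continue
    e=cv2.fitEllipse(c); uv=((e[0][0]-1.5)/4+x0,(e[0][1]-1.5)/4+y0); print(e[1],uv,onplane('top',uv,.093)[0])
    cv2.ellipse(w,e,(255,0,0),2)
cv2.imwrite('pics/pads.png',np.vstack([w,cv2.cvtColor(m,8)])[:600])
E
```

```text
(214.91635131835938, 654.8361206054688) (321.28651428222656, 120.27202606201172) [0.53298202 0.28298913 0.093     ]
(145.10604858398438, 151.9781036376953) (327.9274139404297, 102.62679290771484) [0.56212477 0.2717519  0.093     ]
(137.45225524902344, 149.29409790039062) (287.65509033203125, 95.84609985351562) [0.5736725  0.33573355 0.093     ]
(179.60205078125, 234.202392578125) (372.71026611328125, 97.7319450378418) [0.56999859 0.19994403 0.093     ]
```

View pics/pads.png

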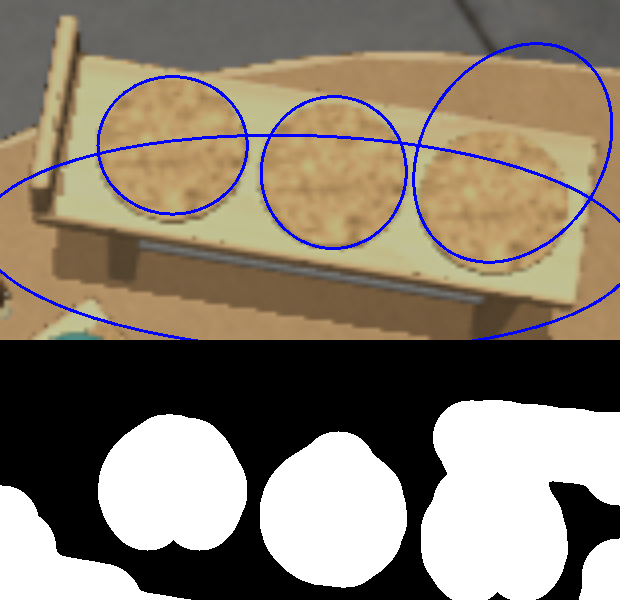

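The picture shows the pads at crop (173,147), (333,173) and (492,200), which is (287.9,96.4), (327.9,102.9) and (367.6,109.6) in the full image. The mask fit failed only on the third pad.

```bash
cat >> h.py <<'E'
def fit(C,s=.065): # three collinear points, s apart
    C=np.array(C); c=C.mean(0); d=C[2]-C[0]; d/=np.linalg.norm(d); return np.array([c-s*d,c,c+s*d]),d
def go(x,y,z,yaw=None,pose=None):
    """shift (cm) and turn (deg) in tool axes to TCP x,y,z pointing down, tool y at yaw deg (mod 180)"""
    s=env.get_state(); p,q=(s['tcp_pos'],rot(s['orientation'])) if pose is None else pose
    a=q[:,1]; y0=np.degrees(np.arctan2(a[1],a[0]))
    if yaw is None: yaw=y0
    yaw=y0+(yaw-y0+90)%180-90
    Y=np.array([np.cos(np.radians(yaw)),np.sin(np.radians(yaw)),0]); Zt=np.array([0,0,-1.]); T=np.c_[np.cross(Y,Zt),Y,Zt]
    t=R.from_matrix(q.T@T).as_rotvec(degrees=True); d=q.T@(np.array([x,y,z])-p)*100
    print('turn',t.round(1),'shift cm',d.round(2),'yaw',round(y0,1),'->',round(yaw,1)); return np.array([x,y,z]),T
E
python3 - <<'E'
from h import *
np.set_printoptions(precision=4,suppress=True)
p=onplane('top',[(287.9,96.4),(327.9,102.9),(367.6,109.6)],.093)[:,:2]; f,d=fit(p); print(p,f,d,np.degrees(np.arctan2(d[1],d[0])))
f,d=fit([(.3572,.2985),(.4091,.338),(.461,.3739)]); print(f,np.degrees(np.arctan2(d[1],d[0])))
a=go(.30,-.40,.47); a=go(.40,.12,.47,pose=a); a=go(.36,.298,.30,-54,pose=a)
E
```

```text
[[0.5727 0.3354]
 [0.5617 0.2718]
 [0.5503 0.2088]] [[0.5729 0.336 ]
 [0.5616 0.272 ]
 [0.5502 0.208 ]] [-0.1748 -0.9846] -100.06983615588676
[[0.3565 0.2986]
 [0.4091 0.3368]
 [0.4617 0.375 ]] 35.994539131097305
turn [-0.1 -0.  -0. ] shift cm [ 11.19  -8.76 -23.94] yaw -66.1 -> -66.1
turn [0. 0. 0.] shift cm [ 30.24 -43.47   0.  ] yaw -66.1 -> -66.1
turn [  0.    0.  -12.1] shift cm [  3.57 -17.89  17.  ] yaw -66.1 -> -54.0
```

Emit:
carry_out([
  [[0,0,-10],[0,0,-6],0],
  [[0,0,-20],[0,0,-12],0],
  [[0,0,-30],[0,0,-18],0],
  [[0,0,-40],[3,-2,-22],0],
  [[0,0,-50],[6,-4,-24],0],
  [[0,0,-60],[9,-7,-24],0],
  [[0,0,-70],[11,-9,-24],0],
  [[0,0,-80],[11,-9,-24],0],
], force=30)

```text
clock: 1.1
tcp_pos: [0.2979, -0.3966, 0.4721]
orientation: [0.0, 0.613, 0.79, -0.0]
wrist_force: [-0.2, -0.0, -0.2]
finger_gap: 0.0854
grip_force: 0.0
```

```bash
python3 - <<'E'
from h import *
s=env.get_state(); print(s['joint_pos'].round(3),s['clock'])
go(.42,-.2,.47,60); go(.44,.0,.47,90);go(.42,.15,.47,103); go(.36,.298,.4,126)
E
```

```text
[-1.089  0.222  0.521  1.869  0.     0.231] 1.1
turn [  0.    0.1 -45.6] shift cm [16.   16.72  0.2 ] yaw 14.4 -> 60.0
turn [ -0.    0.1 -75.6] shift cm [34.88 23.63  0.19] yaw 14.4 -> 90.0
turn [ -0.    0.1 -88.6] shift cm [49.9  25.43  0.18] yaw 14.4 -> 103.0
turn [ 0.   0.  68.4] shift cm [65.73 23.3   7.17] yaw 14.4 -> -54.0
```

Emit:
carry_out([
  [[0,0,-10],[4,4.2,0],0],
  [[0,0,-20],[8,8.4,0],0],
  [[0,0,-30],[12,12.5,0],0],
  [[0,0,-40],[16,16.5,0],0],
  [[0,0,-50],[21,18.5,0],0],
  [[0,0,-60],[26,20.5,0],0],
  [[0,0,-68],[31,22,0],0],
  [[0,0,-75],[35,23.5,0],0],
])

```text
clock: 2.1
tcp_pos: [0.4407, -0.0004, 0.4712]
orientation: [-0.0, 0.007, 1.0, 0.0]
wrist_force: [1.0, 0.2, -0.3]
finger_gap: 0.0854
grip_force: 0.0
```

```bash
python3 - <<'E'
from h import *
s=env.get_state(); print(s['joint_pos'].round(3),s['clock'])
go(.42,.15,.47,103); go(.357,.298,.4,126); go(.357,.298,.22,126)
E
```

```text
[-0.183  0.104  0.374  1.842 -0.    -0.17 ] 2.1
turn [  0.   -0.  -13.8] shift cm [ 2.27 15.01  0.12] yaw 89.2 -> 103.0
turn [  0.   -0.  -36.8] shift cm [ 8.77 29.72  7.12] yaw 89.2 -> 126.0
turn [  0.   -0.  -36.8] shift cm [ 8.76 29.72 25.12] yaw 89.2 -> 126.0
```

Emit:
carry_out([
  [[0,0,-6],[1,5.5,0],0],
  [[0,0,-12],[2,11,0],0],
  [[0,0,-18],[3,16.5,0],0],
  [[0,0,-24],[5,21.5,1],0],
  [[0,0,-30],[7,26,4],0],
  [[0,0,-36.8],[8.8,29.7,8],0],
  [[0,0,-36.8],[8.8,29.7,14],0],
  [[0,0,-36.8],[8.8,29.7,20],0],
])

```text
clock: 3.1
tcp_pos: [0.3579, 0.2968, 0.2693]
orientation: [0.0, -0.308, 0.951, -0.0]
wrist_force: [0.2, 0.8, -0.1]
finger_gap: 0.0851
grip_force: 0.0
```

```bash
python3 - <<'E'
from h import *
s=env.get_state(); print(s['joint_pos'].round(3),s['clock'])
p,d=env.read_camera('side'); cv2.imwrite('pics/side1.png',cv2.resize(p[60:260,180:400,::-1],None,fx=3,fy=3))
S=cloud('side',d); m=(abs(S[...,0]-.357)<.09)&(abs(S[...,1]-.298)<.09)&(S[...,2]>.17)
print('lowest gripper z',np.sort(S[...,2][m])[:200:20])
go(.357,.298,.105,126)
E
```

```text
[ 0.52   0.09  -0.141  1.339 -0.    -0.106] 3.1
lowest gripper z [0.28183194 0.28478729 0.28681867 0.28895216 0.29073565 0.29295901
 0.29486139 0.29655483 0.29822066 0.29962159]
turn [ 0.1 -1.2 -0.2] shift cm [-1.13  0.06 15.29] yaw 125.8 -> 126.0
```

View pics/side1.png

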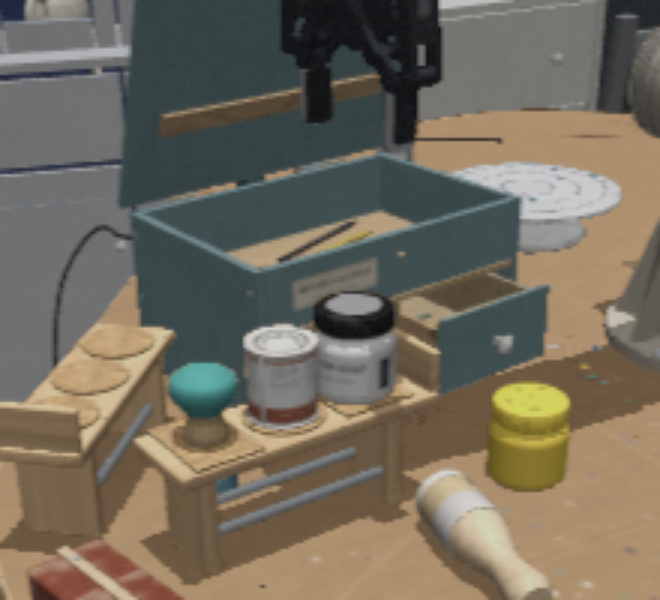

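Side view: the gripper is above the rack, with its finger ends at crop (318,118) and (402,140). It is clear of everything. The open fingertips sit 13 mm behind the TCP, as described.

```bash
python3 - <<'E'
from h import *
p,d=env.read_camera('side');s=env.get_state(); print(s['joint_pos'].round(3),s['qvel'].round(3),s['tcp_pos'])
go(.357,.298,.105,126)
E
```

```text
[ 0.518  0.094 -0.153  1.343 -0.    -0.106] [-0.009 -0.032  0.247  0.119  0.002  0.001] [0.35187391 0.29276631 0.26254817]
turn [ 0.1 -1.1 -0.2] shift cm [-1.02  0.09 15.74] yaw 125.8 -> 126.0
```

Emit:
carry_out([
  [[0,0,0],[0,0.1,1],0],
  [[0,0,0],[0,0.1,3],0],
  [[0,0,0],[0,0.1,5],0],
  [[0,0,0],[0,0.1,7],0],
  [[0,0,0],[0,0.1,7],0],
  [[0,0,0],[0,0.1,7],0],
  [[0,0,0],[0,0.1,7],0],
  [[0,0,0],[0,0.1,7],0],
])

```text
clock: 4.2
tcp_pos: [0.3586, 0.2973, 0.2021]
orientation: [0.001, -0.307, 0.952, 0.0]
wrist_force: [-0.5, -0.1, -0.5]
finger_gap: 0.0854
grip_force: 0.0
```

```bash
python3 - <<'E'
from h import *
s=env.get_state(); print(s['joint_pos'].round(3),s['tcp_pos'],s['wrist_force'])
go(.357,.2985,.105,126)
E
```

```text
[ 0.52   0.113 -0.28   1.176 -0.    -0.104] [0.35858878 0.29729595 0.20214148] [-0.47732305 -0.11048905 -0.45766323]
turn [-0.   0.1 -0.3] shift cm [0.07 0.19 9.71] yaw 125.7 -> 126.0
```

Emit:
carry_out([
  [[0,0,0],[0.1,0.2,2],0],
  [[0,0,0],[0.1,0.2,4],0],
  [[0,0,0],[0.1,0.2,6],0],
  [[0,0,0],[0.1,0.2,8],0],
  [[0,0,0],[0.1,0.2,9],0],
  [[0,0,0],[0.1,0.2,9.7],0],
  [[0,0,0],[0.1,0.2,9.7],0],
  [[0,0,0],[0.1,0.2,9.7],0],
])

```text
clock: 5.2
tcp_pos: [0.3565, 0.2983, 0.1049]
orientation: [0.001, -0.307, 0.952, 0.0]
wrist_force: [0.2, -0.5, 0.5]
finger_gap: 0.0853
grip_force: 0.0
```

Emit:
carry_out([
  [[0,0,0],[0,0,0],40],
  [[0,0,0],[0,0,0],80],
  [[0,0,0],[0,0,0],120],
  [[0,0,0],[0,0,0],160],
  [[0,0,0],[0,0,0],200],
  [[0,0,0],[0,0,0],255],
  [[0,0,0],[0,0,0],255],
  [[0,0,0],[0,0,0],255],
], force=30)

```text
clock: 6.2
tcp_pos: [0.3565, 0.2981, 0.105]
orientation: [0.001, -0.307, 0.952, -0.0]
wrist_force: [-1.1, -1.9, 5.8]
finger_gap: 0.0599
grip_force: 31.2
```

```bash
python3 - <<'E'
from h import *
s=env.get_state(); print(s['joint_pos'].round(3),s['tcp_pos'],s['wrist_force'])
a=go(.357,.2985,.22,126); a=go(.5502,.208,.22,169.9,pose=a)
E
```

```text
[ 0.524  0.183 -0.45   0.937 -0.    -0.1  ] [0.3565313  0.2980691  0.10504612] [-1.09723787 -1.90490773  5.83963968]
turn [-0.   0.1 -0.3] shift cm [ -0.08   0.   -11.5 ] yaw 125.7 -> 126.0
turn [  0.    0.  -43.9] shift cm [-10.31 -18.68   0.  ] yaw 126.0 -> 169.9
```

Emit:
carry_out([
  [[0,0,0],[0,0,-1],255],
  [[0,0,0],[0,0,-3],255],
  [[0,0,0],[0,0,-5],255],
  [[0,0,0],[0,0,-7],255],
  [[0,0,0],[0,0,-9],255],
  [[0,0,0],[0,0,-11],255],
  [[0,0,0],[0,0,-12],255],
  [[0,0,0],[0,0,-12],255],
])

```text
clock: 7.2
tcp_pos: [0.3564, 0.2982, 0.2248]
orientation: [0.001, -0.307, 0.952, 0.0]
wrist_force: [-0.3, -1.1, -1.9]
finger_gap: 0.06
grip_force: 31.7
```

Emit:
carry_out([
  [[0,0,-5],[-1,-2,0],255],
  [[0,0,-12],[-2.5,-4.5,0],255],
  [[0,0,-20],[-4.5,-8,0],255],
  [[0,0,-28],[-6.5,-12,0],255],
  [[0,0,-36],[-8.5,-15.5,0],255],
  [[0,0,-42],[-10,-18,0],255],
  [[0,0,-44],[-10.3,-18.7,0],255],
  [[0,0,-44],[-10.3,-18.7,0],255],
])

```text
clock: 8.2
tcp_pos: [0.5488, 0.2058, 0.2227]
orientation: [-0.001, -0.64, 0.768, 0.001]
wrist_force: [0.6, 0.5, -1.4]
finger_gap: 0.06
grip_force: 31.7
```

Emit:
carry_out([
  [[0,0,0],[0,0,0],255],
  [[0,0,0],[0,0,0],255],
  [[0,0,0],[0,0,0],255],
  [[0,0,0],[0,0,0],255],
  [[0,0,0],[0,0,0],255],
  [[0,0,0],[0,0,0],255],
  [[0,0,0],[0,0,0],255],
  [[0,0,0],[0,0,0],255],
])

```text
clock: 9.2
tcp_pos: [0.5489, 0.2064, 0.2242]
orientation: [-0.0, -0.641, 0.768, -0.0]
wrist_force: [0.4, 0.1, -1.5]
finger_gap: 0.0599
grip_force: 31.8
```

```bash
python3 - <<'E'
from h import *
s=env.get_state(); print(s['joint_pos'].round(3),s['tcp_pos'],s['wrist_force'],s['finger_gap'])
a=go(.5502,.208,.105,169.9)
p,d=env.read_camera('side'); q,e=env.read_camera('top')
cv2.imwrite('pics/j1.png',np.vstack([cv2.resize(p[60:240,150:400,::-1],(750,330)),cv2.resize(q[50:260,220:480,::-1],(750,270))]))
E
```

```text
[ 0.223  0.338  0.063  1.296 -0.    -1.169] [0.54888803 0.20639486 0.2242309 ] [ 0.43673446  0.10875446 -1.50102512] 0.05991747264048263
turn [ 0.  -0.  -0.2] shift cm [-0.18 -0.1  11.92] yaw 169.7 -> 169.9
```

View pics/j1.png

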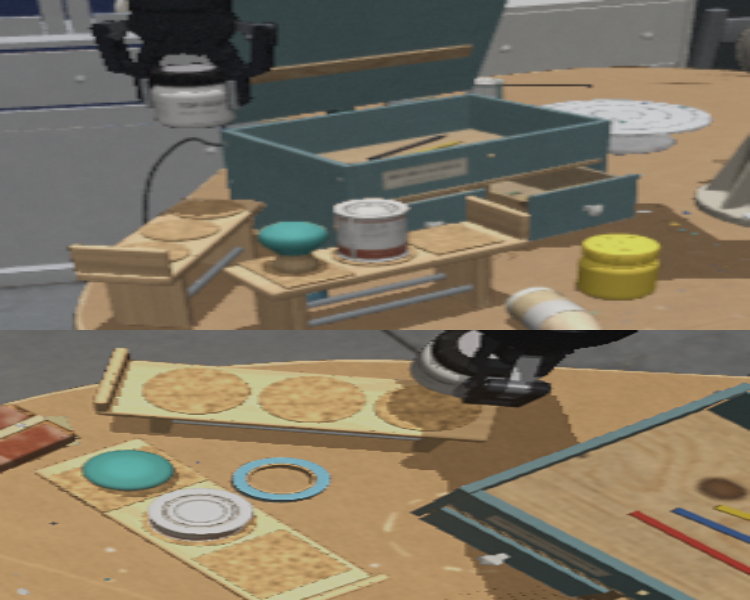

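The jar is gripped upright, at side crop (190,95), above the far pad. Both the pot and the knob are undisturbed.

Emit:
carry_out([
  [[0,0,0],[-0.2,-0.1,3],255],
  [[0,0,0],[-0.2,-0.1,6],255],
  [[0,0,0],[-0.2,-0.1,8.5],255],
  [[0,0,0],[-0.2,-0.1,10],255],
  [[0,0,0],[-0.2,-0.1,11],255],
  [[0,0,0],[-0.2,-0.1,11.5],255],
  [[0,0,0],[-0.2,-0.1,11.8],255],
  [[0,0,0],[-0.2,-0.1,11.9],255],
])

```text
clock: 10.3
tcp_pos: [0.5506, 0.2083, 0.1057]
orientation: [0.0, -0.641, 0.768, -0.0]
wrist_force: [0.3, -0.0, -1.1]
finger_gap: 0.0603
grip_force: 31.7
```

Emit:
carry_out([
  [[0,0,0],[0,0,0],255],
  [[0,0,0],[0,0,0],255],
  [[0,0,0],[0,0,0],80],
  [[0,0,0],[0,0,0],40],
  [[0,0,0],[0,0,0],0],
  [[0,0,0],[0,0,0],0],
  [[0,0,0],[0,0,0],0],
  [[0,0,0],[0,0,0],0],
])

```text
clock: 11.3
tcp_pos: [0.5502, 0.2082, 0.1053]
orientation: [-0.0, -0.641, 0.768, -0.0]
wrist_force: [0.1, -0.4, -0.3]
finger_gap: 0.0854
grip_force: 0.0
```

```bash
python3 - <<'E'
from h import *
s=env.get_state(); print(s['joint_pos'].round(3),s['tcp_pos'],s['wrist_force'],s['finger_gap'])
a=go(.5502,.208,.22,169.9); go(.4091,.3375,.22,126,pose=a)
E
```

```text
[ 0.225  0.403 -0.14   1.027 -0.    -1.166] [0.55023078 0.20818978 0.10527182] [ 0.14281674 -0.36775149 -0.29592551] 0.08535903106961153
turn [-0.  -0.  -0.2] shift cm [  0.02  -0.   -11.47] yaw 169.7 -> 169.9
turn [ 0.   0.  43.9] shift cm [-10.27  16.16   0.  ] yaw 169.9 -> 126.0
```

Retreat upward and move over the pot.

Emit:
carry_out([
  [[0,0,0],[0,0,-2],0],
  [[0,0,0],[0,0,-4],0],
  [[0,0,0],[0,0,-6.5],0],
  [[0,0,0],[0,0,-9],0],
  [[0,0,0],[0,0,-11],0],
  [[0,0,0],[0,0,-12],0],
  [[0,0,0],[0,0,-12],0],
  [[0,0,0],[0,0,-12],0],
])

```text
clock: 12.3
tcp_pos: [0.5498, 0.2081, 0.2242]
orientation: [-0.001, -0.641, 0.768, 0.0]
wrist_force: [-0.5, 0.2, 0.3]
finger_gap: 0.0853
grip_force: 0.0
```

Emit:
carry_out([
  [[0,0,6],[-1.5,2.3,0],0],
  [[0,0,14],[-3.5,5.5,0],0],
  [[0,0,22],[-5.5,8.5,0],0],
  [[0,0,30],[-7.5,11.5,0],0],
  [[0,0,38],[-9.3,14.5,0],0],
  [[0,0,44],[-10.3,16.2,0],0],
  [[0,0,44],[-10.3,16.2,0],0],
  [[0,0,44],[-10.3,16.2,0],0],
])

```text
clock: 13.3
tcp_pos: [0.4093, 0.3381, 0.2247]
orientation: [-0.0, -0.307, 0.952, -0.0]
wrist_force: [0.9, -0.4, 0.1]
finger_gap: 0.0855
grip_force: 0.0
```

```bash
python3 - <<'E'
from h import *
q,e=env.read_camera('top'); env.read_camera('side'); env.read_camera('side'); env.read_camera('side')
P=cloud('top',e); Z=P[...,2]; 
m=(Z>.15)&(abs(P[...,0]-.55)<.05)&(abs(P[...,1]-.208)<.05)&(Z<.17); c=max(cv2.findContours(m.astype(np.uint8),0,1)[0],key=cv2.contourArea)
print('jar',cv2.fitEllipse(onplane('top',c[:,0],.161)[:,:2].astype(np.float32)*1000), np.nanmedian(Z[m]))
s=env.get_state(); print(s['joint_pos'].round(3),s['tcp_pos'])
go(.4091,.3375,.107,126)
cv2.imwrite('pics/j2.png',cv2.resize(q[60:260,230:430,::-1],(600,600)))
E
```

```text
Traceback (most recent call last):
ValueError: max() iterable argument is empty
```

```bash
python3 - <<'E'
from h import *
q,e=env.read_camera('top'); p,d=env.read_camera('side')
s=env.get_state(); print(s['joint_pos'].round(3),s['tcp_pos'])
go(.4091,.3375,.107,126)
cv2.imwrite('pics/j2.png',np.vstack([cv2.resize(p[60:240,150:400,::-1],(750,330)),cv2.resize(q[50:260,220:480,::-1],(750,270))]))
E
```

```text
[ 0.539  0.23  -0.081  1.26  -0.    -0.084] [0.40962187 0.33798103 0.22512609]
turn [-0.  -0.  -0.3] shift cm [ 7.000e-02 -1.000e-02  1.181e+01] yaw 125.7 -> 126.0
```

View pics/j2.png

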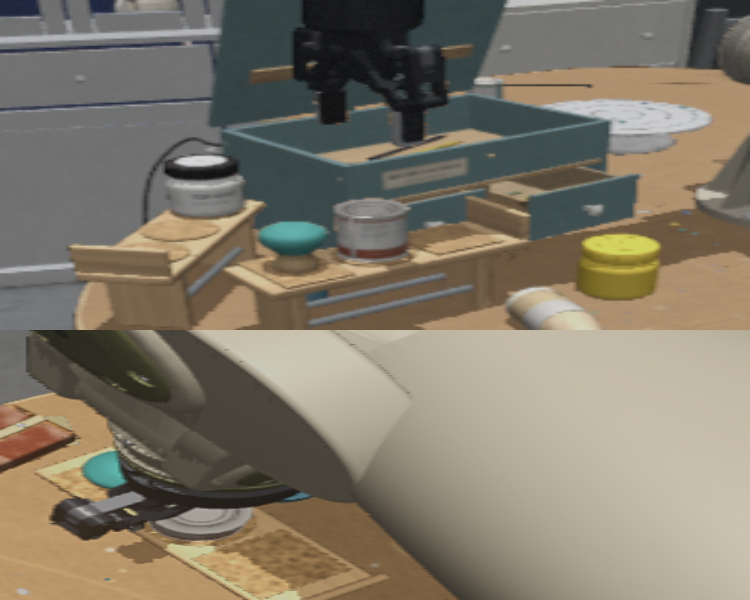

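The side view shows the jar standing upright on the far pad at crop (203,185), and the gripper centred over the pot. The top view is hidden by the arm. Next I descend, grip and lift.

Emit:
carry_out([
  [[0,0,0],[0,0,2.5],0],
  [[0,0,0],[0,0,5],0],
  [[0,0,0],[0,0,7.5],0],
  [[0,0,0],[0,0,9.5],0],
  [[0,0,0],[0,0,11],0],
  [[0,0,0],[0,0,11.8],0],
  [[0,0,0],[0,0,11.8],0],
  [[0,0,0],[0,0,11.8],0],
])

```text
clock: 14.6
tcp_pos: [0.4097, 0.3387, 0.108]
orientation: [0.001, -0.307, 0.952, 0.0]
wrist_force: [0.1, -1.2, -0.1]
finger_gap: 0.0853
grip_force: 0.0
```

Emit:
carry_out([
  [[0,0,0],[0,0,0],40],
  [[0,0,0],[0,0,0],80],
  [[0,0,0],[0,0,0],120],
  [[0,0,0],[0,0,0],160],
  [[0,0,0],[0,0,0],200],
  [[0,0,0],[0,0,0],255],
  [[0,0,0],[0,0,0],255],
  [[0,0,0],[0,0,0],255],
], force=30)

```text
clock: 15.6
tcp_pos: [0.4096, 0.3386, 0.1078]
orientation: [0.001, -0.307, 0.952, 0.0]
wrist_force: [-0.8, -1.4, 6.1]
finger_gap: 0.052
grip_force: 31.7
```

Emit:
carry_out([
  [[0,0,0],[0,0,-1],255],
  [[0,0,0],[0,0,-3],255],
  [[0,0,0],[0,0,-5],255],
  [[0,0,0],[0,0,-7],255],
  [[0,0,0],[0,0,-9],255],
  [[0,0,0],[0,0,-11],255],
  [[0,0,0],[0,0,-12],255],
  [[0,0,0],[0,0,-12],255],
])

```text
clock: 16.6
tcp_pos: [0.4094, 0.3386, 0.2277]
orientation: [0.0, -0.307, 0.952, 0.0]
wrist_force: [-0.3, 0.3, -1.9]
finger_gap: 0.0525
grip_force: 31.7
```

```bash
python3 - <<'E'
from h import *
s=env.get_state(); print(s['joint_pos'].round(3),s['tcp_pos'])
go(.5616,.272,.226,169.9)
E
```

```text
[ 0.54   0.229 -0.076  1.265 -0.    -0.084] [0.40939824 0.33860461 0.2276623 ]
turn [ -0.    0.  -44.2] shift cm [ -8.46 -14.3    0.18] yaw 125.7 -> 169.9
```

Emit:
carry_out([
  [[0,0,-5],[-0.8,-1.3,0],255],
  [[0,0,-12],[-2,-3.5,0],255],
  [[0,0,-20],[-3.7,-6.3,0],255],
  [[0,0,-28],[-5.4,-9.2,0],255],
  [[0,0,-36],[-7,-12,0],255],
  [[0,0,-42],[-8.2,-14,0],255],
  [[0,0,-44.2],[-8.5,-14.3,0],255],
  [[0,0,-44.2],[-8.5,-14.3,0],255],
])

```text
clock: 17.6
tcp_pos: [0.5615, 0.2715, 0.2257]
orientation: [-0.001, -0.642, 0.767, 0.0]
wrist_force: [0.8, 0.4, -1.8]
finger_gap: 0.0524
grip_force: 31.8
```

Emit:
carry_out([
  [[0,0,0],[0,0,1],255],
  [[0,0,0],[0,0,3],255],
  [[0,0,0],[0,0,4],255],
  [[0,0,0],[0,0,4],255],
  [[0,0,0],[0,0,4],255],
  [[0,0,0],[0,0,4],255],
  [[0,0,0],[0,0,4],255],
  [[0,0,0],[0,0,4],255],
])

```text
clock: 18.6
tcp_pos: [0.5618, 0.272, 0.1875]
orientation: [0.0, -0.642, 0.766, -0.0]
wrist_force: [1.8, -0.2, -0.5]
finger_gap: 0.0524
grip_force: 31.8
```

```bash
python3 - <<'E'
from h import *
s=env.get_state(); print(s['joint_pos'].round(3),s['tcp_pos'])
go(.5616,.271,.108,169.9)
E
```

```text
[ 0.322  0.423  0.099  1.246 -0.    -1.073] [0.56184396 0.27199563 0.18752741]
turn [-0.  0.  0.] shift cm [0.1  0.01 7.95] yaw 169.9 -> 169.9
```

Emit:
carry_out([
  [[0,0,0],[0,0,2],255],
  [[0,0,0],[0,0,4],255],
  [[0,0,0],[0,0,5.5],255],
  [[0,0,0],[0,0,6.5],255],
  [[0,0,0],[0,0,7.2],255],
  [[0,0,0],[0,0,7.7],255],
  [[0,0,0],[0,0,7.9],255],
  [[0,0,0],[0,0,7.9],255],
])

```text
clock: 19.6
tcp_pos: [0.5618, 0.272, 0.1085]
orientation: [0.0, -0.642, 0.766, -0.0]
wrist_force: [0.5, -0.9, -1.0]
finger_gap: 0.0517
grip_force: 31.8
```

Emit:
carry_out([
  [[0,0,0],[0,0,0],255],
  [[0,0,0],[0,0,0],255],
  [[0,0,0],[0,0,0],90],
  [[0,0,0],[0,0,0],40],
  [[0,0,0],[0,0,0],0],
  [[0,0,0],[0,0,0],0],
  [[0,0,0],[0,0,0],0],
  [[0,0,0],[0,0,0],0],
])

```text
clock: 20.6
tcp_pos: [0.5617, 0.272, 0.1082]
orientation: [-0.0, -0.642, 0.766, -0.0]
wrist_force: [-0.3, -0.1, 0.3]
finger_gap: 0.0855
grip_force: 0.0
```

Emit:
carry_out([
  [[0,0,0],[0,0,-2],0],
  [[0,0,0],[0,0,-4],0],
  [[0,0,0],[0,0,-6.5],0],
  [[0,0,0],[0,0,-9],0],
  [[0,0,0],[0,0,-11],0],
  [[0,0,0],[0,0,-12],0],
  [[0,0,0],[0,0,-12],0],
  [[0,0,0],[0,0,-12],0],
])

```text
clock: 21.6
tcp_pos: [0.5613, 0.2718, 0.2272]
orientation: [-0.001, -0.642, 0.766, 0.0]
wrist_force: [-0.5, -0.1, 1.1]
finger_gap: 0.0854
grip_force: 0.0
```

```bash
python3 - <<'E'
from h import *
s=env.get_state(); print(s['joint_pos'].round(3),s['tcp_pos'])
go(.461,.3743,.2,126)
E
```

```text
[ 0.322  0.413  0.18   1.34  -0.    -1.073] [0.56125635 0.27183975 0.22720784]
turn [ 0.1 -0.1 43.9] shift cm [-8.34 11.66  2.73] yaw 169.9 -> 126.0
```

Emit:
carry_out([
  [[0,0,6],[-1,1.5,0],0],
  [[0,0,14],[-2.6,3.6,0],0],
  [[0,0,22],[-4.2,5.8,0],0],
  [[0,0,30],[-5.8,8,0],0],
  [[0,0,38],[-7.5,10.5,0],0],
  [[0,0,44],[-8.3,11.6,1],0],
  [[0,0,44],[-8.3,11.6,2.5],0],
  [[0,0,44],[-8.3,11.6,2.5],0],
])

```text
clock: 22.6
tcp_pos: [0.4612, 0.3729, 0.2009]
orientation: [-0.002, -0.309, 0.951, -0.001]
wrist_force: [0.7, 0.5, 0.3]
finger_gap: 0.0855
grip_force: 0.0
```

```bash
python3 - <<'E'
from h import *
p,d=env.read_camera('side'); q,e=env.read_camera('top')
for i in range(3): env.read_camera('top')
s=env.get_state(); print(s['joint_pos'].round(3),s['tcp_pos'])
go(.461,.3743,.112,126)
cv2.imwrite('pics/j3.png',np.vstack([cv2.resize(p[60:240,150:400,::-1],(750,330)),cv2.resize(q[50:260,220:480,::-1],(750,270))]))
E
```

```text
[ 0.544  0.36   0.044  1.255 -0.    -0.082] [0.46267029 0.3736236  0.2035891 ]
turn [-0.   0.  -0.1] shift cm [0.1  0.15 9.16] yaw 125.9 -> 126.0
```

View pics/j3.png

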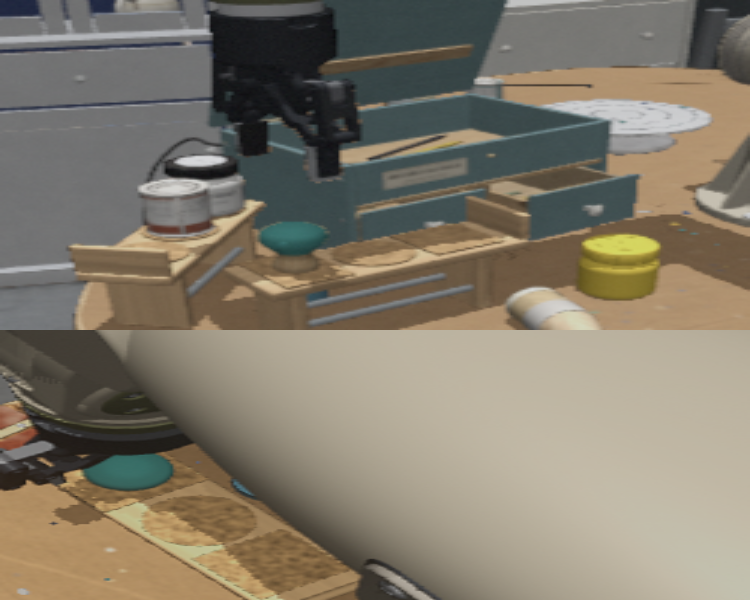

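The pot and jar stand upright on the empty rack, and the gripper is over the knob. Next I descend, grip and lift.

Emit:
carry_out([
  [[0,0,0],[0.1,0.1,2],0],
  [[0,0,0],[0.1,0.1,4],0],
  [[0,0,0],[0.1,0.1,6],0],
  [[0,0,0],[0.1,0.1,7.5],0],
  [[0,0,0],[0.1,0.1,8.5],0],
  [[0,0,0],[0.1,0.1,9.1],0],
  [[0,0,0],[0.1,0.1,9.1],0],
  [[0,0,0],[0.1,0.1,9.1],0],
])

```text
clock: 23.85
tcp_pos: [0.4609, 0.3744, 0.1128]
orientation: [0.0, -0.309, 0.951, 0.0]
wrist_force: [0.1, -0.6, 0.9]
finger_gap: 0.0853
grip_force: 0.0
```

```bash
python3 - <<'E'
from h import *
go(.461,.3743,.112,126)
E
```

```text
turn [-0.   0.1 -0.1] shift cm [ 0.   -0.01  0.08] yaw 125.9 -> 126.0
```

Emit:
carry_out([
  [[0,0,0],[0,0,0.1],40],
  [[0,0,0],[0,0,0.1],80],
  [[0,0,0],[0,0,0.1],120],
  [[0,0,0],[0,0,0.1],160],
  [[0,0,0],[0,0,0.1],200],
  [[0,0,0],[0,0,0.1],255],
  [[0,0,0],[0,0,0.1],255],
  [[0,0,0],[0,0,0.1],255],
], force=30)

```text
clock: 24.85
tcp_pos: [0.4609, 0.3744, 0.1117]
orientation: [0.0, -0.308, 0.951, 0.0]
wrist_force: [0.5, 0.2, 5.3]
finger_gap: 0.0436
grip_force: 30.4
```

Emit:
carry_out([
  [[0,0,0],[0,0,-1],255],
  [[0,0,0],[0,0,-3],255],
  [[0,0,0],[0,0,-5],255],
  [[0,0,0],[0,0,-7],255],
  [[0,0,0],[0,0,-9],255],
  [[0,0,0],[0,0,-11],255],
  [[0,0,0],[0,0,-12],255],
  [[0,0,0],[0,0,-12],255],
])

```text
clock: 25.85
tcp_pos: [0.4608, 0.3743, 0.2316]
orientation: [0.0, -0.309, 0.951, 0.0]
wrist_force: [-0.0, -0.8, -0.7]
finger_gap: 0.0436
grip_force: 30.6
```

```bash
python3 - <<'E'
from h import *
s=env.get_state(); print(s['joint_pos'].round(3),s['tcp_pos'])
go(.5729,.336,.226,169.9)
p,d=env.read_camera('side')
cv2.imwrite('pics/j4.png',cv2.resize(p[60:240,150:350,::-1],(600,540)))
E
```

```text
[ 0.547  0.349  0.098  1.319 -0.    -0.08 ] [0.46075021 0.37433501 0.23163504]
turn [ -0.   0. -44.] shift cm [-6.83 -9.69  0.57] yaw 125.9 -> 169.9
```

View pics/j4.png

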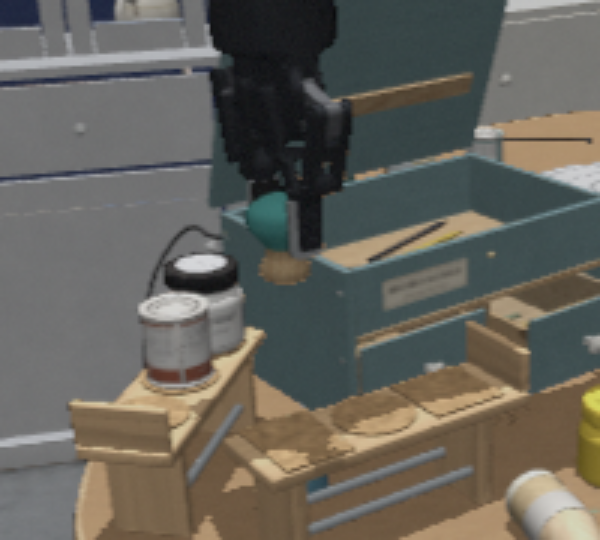

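The knob is held upright, with its foot at (285,268) directly under the head.

Emit:
carry_out([
  [[0,0,-5],[-0.7,-1,0],255],
  [[0,0,-12],[-1.8,-2.6,0],255],
  [[0,0,-20],[-3,-4.4,0],255],
  [[0,0,-28],[-4.3,-6.2,0],255],
  [[0,0,-36],[-5.6,-8,0],255],
  [[0,0,-42],[-6.6,-9.4,0],255],
  [[0,0,-44],[-6.8,-9.7,0],255],
  [[0,0,-44],[-6.8,-9.7,0],255],
])

```text
clock: 26.9
tcp_pos: [0.5724, 0.3351, 0.2296]
orientation: [-0.001, -0.642, 0.767, 0.0]
wrist_force: [-0.8, 0.5, -1.4]
finger_gap: 0.0437
grip_force: 30.6
```

Emit:
carry_out([
  [[0,0,0],[0,0,1],255],
  [[0,0,0],[0,0,3],255],
  [[0,0,0],[0,0,5],255],
  [[0,0,0],[0,0,5],255],
  [[0,0,0],[0,0,5],255],
  [[0,0,0],[0,0,5],255],
  [[0,0,0],[0,0,5],255],
  [[0,0,0],[0,0,5],255],
])

```text
clock: 27.9
tcp_pos: [0.5728, 0.3356, 0.1817]
orientation: [0.0, -0.642, 0.766, -0.0]
wrist_force: [-0.6, -0.0, -0.0]
finger_gap: 0.0438
grip_force: 30.7
```

```bash
python3 - <<'E'
from h import *
s=env.get_state(); print(s['joint_pos'].round(3),s['tcp_pos'])
go(.5729,.336,.1122,169.9)
E
```

```text
[ 0.409  0.504  0.212  1.278 -0.    -0.986] [0.57278552 0.33563367 0.18172128]
turn [-0.  0.  0.] shift cm [-0.04 -0.    6.95] yaw 169.9 -> 169.9
```

Emit:
carry_out([
  [[0,0,0],[0,0,2],255],
  [[0,0,0],[0,0,3.5],255],
  [[0,0,0],[0,0,4.8],255],
  [[0,0,0],[0,0,5.8],255],
  [[0,0,0],[0,0,6.4],255],
  [[0,0,0],[0,0,6.8],255],
  [[0,0,0],[0,0,6.9],255],
  [[0,0,0],[0,0,6.9],255],
])

```text
clock: 28.9
tcp_pos: [0.5727, 0.3356, 0.1126]
orientation: [0.0, -0.642, 0.766, -0.0]
wrist_force: [-0.2, 0.3, -1.4]
finger_gap: 0.0439
grip_force: 30.7
```

Emit:
carry_out([
  [[0,0,0],[0,0,0.05],255],
  [[0,0,0],[0,0,0.05],255],
  [[0,0,0],[0,0,0.05],100],
  [[0,0,0],[0,0,0.05],50],
  [[0,0,0],[0,0,0.05],0],
  [[0,0,0],[0,0,0.05],0],
  [[0,0,0],[0,0,0.05],0],
  [[0,0,0],[0,0,0.05],0],
])

```text
clock: 29.9
tcp_pos: [0.5726, 0.3356, 0.1117]
orientation: [-0.0, -0.642, 0.766, -0.0]
wrist_force: [0.1, 0.5, -0.2]
finger_gap: 0.0853
grip_force: 0.0
```

Emit:
carry_out([
  [[0,0,0],[0,0,-2],0],
  [[0,0,0],[0,0,-4],0],
  [[0,0,0],[0,0,-7],0],
  [[0,0,0],[0,0,-10],0],
  [[0,0,0],[0,0,-13],0],
  [[0,0,0],[0,0,-16],0],
  [[0,0,0],[0,0,-20],0],
  [[0,0,0],[0,0,-24],0],
])

```text
clock: 30.9
tcp_pos: [0.5723, 0.3355, 0.353]
orientation: [0.0, -0.642, 0.766, -0.0]
wrist_force: [0.1, 0.3, -1.0]
finger_gap: 0.0852
grip_force: 0.0
```

```bash
python3 - <<'E'
from h import *
s=env.get_state(); print(s['joint_pos'].round(3),s['tcp_pos'])
a=go(.35,.30,.40,126);a=go(.38,.10,.47,103,pose=a)
E
```

```text
[ 0.409  0.527  0.668  1.711 -0.    -0.986] [0.57234286 0.3354945  0.35301297]
turn [-0.   0.  43.9] shift cm [ 7.38 21.27 -4.7 ] yaw 169.9 -> 126.0
turn [ 0.  0. 23.] shift cm [  9.33 -17.94  -7.  ] yaw 126.0 -> 103.0
```

Emit:
carry_out([
  [[0,0,0],[2,2.5,-1.5],0],
  [[0,0,0],[4.5,5,-3],0],
  [[0,0,0],[7,8,-5],0],
  [[0,0,0],[9.5,11,-7],0],
  [[0,0,0],[12,14,-9],0],
  [[0,0,0],[14.5,17,-10],0],
  [[0,0,0],[17,19,-10],0],
  [[0,0,0],[17,19,-10],0],
])

```text
clock: 31.9
tcp_pos: [0.3542, 0.2006, 0.4532]
orientation: [0.001, -0.642, 0.767, -0.001]
wrist_force: [-0.6, 0.7, -0.5]
finger_gap: 0.0857
grip_force: 0.0
```

```bash
python3 - <<'E'
from h import *
q,e=env.read_camera('top'); p,d=env.read_camera('side')
s=env.get_state(); print(s['joint_pos'].round(3),s['tcp_pos'])
cv2.imwrite('pics/j5.png',np.vstack([cv2.resize(p[90:230,150:350,::-1],(600,300)),cv2.resize(q[40:140,220:420,::-1],(600,300),interpolation=2)]))
P=cloud('top',e);Z=P[...,2]
for n,x,y,z,zt in(('knob',.573,.336,.125,.133),('pot',.5616,.272,.143,.151),('jar',.55,.208,.15,.161)):
    m=((Z>z)&(Z<.18)&(np.hypot(P[...,0]-x,P[...,1]-y)<.038)).astype(np.uint8)
    cs=cv2.findContours(m,0,1)[0]
    if cs: c=max(cs,key=cv2.contourArea); print(n,cv2.fitEllipse(onplane('top',c[:,0],zt)[:,:2].astype(np.float32)*1000))
E
```

```text
[ 0.318  0.023  0.237  1.783  0.    -1.077] [0.35596718 0.20144834 0.45208515]
knob ((572.28076171875, 336.5750427246094), (46.4129524230957, 48.51341247558594), 86.23359680175781)
pot ((559.3392333984375, 273.06231689453125), (51.11981964111328, 53.2859992980957), 78.40756225585938)
jar ((546.8294677734375, 211.71730041503906), (57.62442398071289, 60.49861526489258), 62.49471664428711)
```

View pics/j5.png

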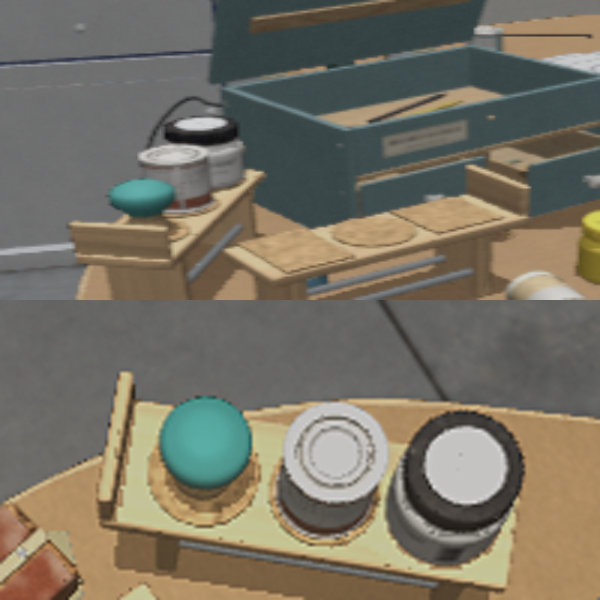

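```bash
python3 - <<'E'
from h import *
print(onplane('top',(373.2-.3,97.5-.3),.161),onplane('top',(331.8-.3,91.3-.3),.151))
# pads remains: side/top pad centre from original
q,e=env.read_camera('top')
w=q[60:150,240:410,::-1]; cv2.imwrite('pics/j6.png',cv2.resize(w,(765,405),interpolation=2))
E
```

```text
[[0.5453616  0.21323419 0.161     ]] [[0.55899562 0.27257136 0.151     ]]
```

View pics/j6.png

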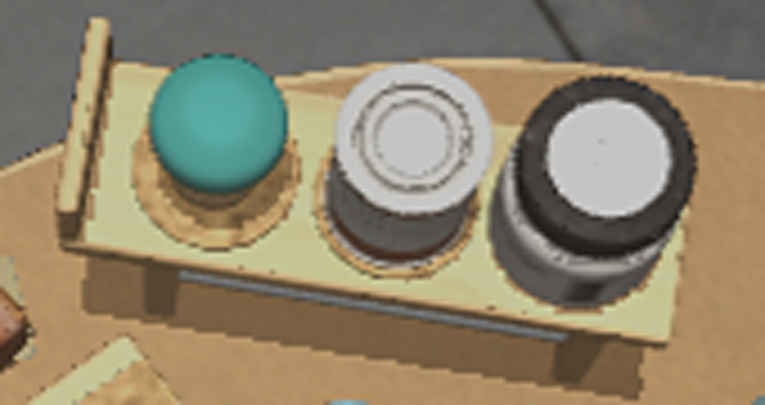

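The final view shows the knob at (218,125), the pot at (412,140) and the jar at (605,165). All three are upright, and their bases sit within about 2 mm of the pad centres. The gripper is open and clear.

```bash
python3 -c "
from workcell import env
print(env.get_state()['clock'],env.hand_in())"
```

```text
the job is handed in; nothing more can be done
32.05 None
```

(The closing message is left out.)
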